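# Turn a reagent cartridge to the mirror and hold the mirror on its sight disc

### The arm

A 6-joint arm with a two-finger parallel gripper is mounted at the origin on the work surface. World frame = base frame: x ahead of the robot, y to its left, z up, the work surface at z = 0. Lengths are in mm, angles in rad, forces in N, time in s.
With the tool pointing down it reaches from about 325 to 750 mm from the base axis. Payload 7.6 kg.
Tool frame: the origin (TCP) lies at the very end of the fingers, on their centre line; the grasp point (between the pads) lies 19 mm behind it (r.hold_point_z is the distance from the TCP to the grasp point, in mm); z points along the fingers, y is the line along which they close (so a half turn about z gives the same grasp; the last joint's range is limited). The gripper opens to 85 mm and grips with 20 to 120 N. Pads are 22 mm wide; open, the fingers measure 114 mm over their backs; the gripper's body (76 mm by 85 mm) begins 54 mm behind the grasp point. The pads swing forward as they close: fully open they stand 13 mm farther back than shut.
Start: joints at [-1.201, 0.052, 1.401, -0, 1.689, -0.07], TCP at [223.549, -475.049, 231.323] pointing down, gripper open.
Joint ranges: [-2.9, 2.9], [-0.91, 2.17], [0.12, 2.37], [-1.06, 4.2], [0.26, 2.73], [-2.93, 2.93]. Speed limits (rad/s): [2.57, 2.57, 3.01, 3.14, 3.14, 3.14].

### API

Orientations are given as [roll, pitch, yaw] about the fixed x, y, z axes, in that order (R = Rz(yaw) Ry(pitch) Rx(roll)).
In Python, from rig import r, viewer, job gives the robot as it stands.
- The arm moves only by the tool play_rows, never from a script. Its argument "moves" is a list of rows, each an object with "dp": the shift along the tool's x, y, z in units of 0.3 m (1.0 is 0.3 m), a list of three; "turn": the turn, a rotation vector about the tool's x, y, z in units of 30 degrees (1.0 is 30 degrees), a list of three; "grip": the finger opening in mm, from 0 to 85.4. A call has 1 to 10 rows; each row shifts and turns the commanded pose from where the row before left it, along the tool's axes as they then stand; what a row does not reach is not made up. A row lasts 1/10 s, in which the tool goes at most 50 mm and 8.59 degrees, less where a joint would pass 70% of its speed; a pose out of reach is approached as far as the arm can. A call with a number of a shift or a turn outside -1 to 1 is refused whole. A call with a gripper value outside its range is refused whole. The fingers move at their own pace and stop on an object; the grip force is fixed at half the most. Time passes only in rows, so rows that do not move let the fingers close. It gives the time, the measured TCP pose, the force, the opening and the grip force at its end, in the units of the state.
- r.state(): the state, without advancing time (a new reading comes with each control period).
- viewer.get_image(name): name is "side" or "top"; returns (picture, depth): 400x640x3 uint8, blue, green, red; 400x640 float32, mm along the optical axis (not along the pixel's ray), 0 where there is no reading.
- viewer.camera_params(name): a dict with "fx", "fy", "cx", "cy" (pixels), "k1" (the pictures are not rectified: a ray, as slopes to the right and down, at radius r is drawn at 1 + k1 r^2 times it, then the intrinsics apply), "R" (3x3) and "t" (3): a world point X has camera coordinates R X + t. Camera axes: x right, y down, z forward; pixel columns grow to the right and rows downward; lengths in mm; the calibration is good to about 2 mm. A picture is of the moment at which its call begins. camera_params takes no time and is no camera call.
- job.close_job(): hands the job in; it is judged then, once.
The state is a dict: "t": time; "joint_positions": joint angles; "joint_velocities": joint speeds; "joint_torque": joint torques, N m; "ee_pos": TCP position; "eef_rot": TCP orientation; "wrist_force": force on the tool from outside, world axes, zero at the start; "torque": the same for the moment, N m; "finger_gap": finger opening in mm; "grasp_force": force on a finger pad.
Only numpy, scipy, OpenCV 4.12 (cv2) and the standard library are available. Lean on these libraries where they do the work, as an engineer would, in place of code of your own. Each camera call takes 0.05 s, during which the arm holds its last target. There are 200 camera calls.

### The job

Pick up the reagent cartridge, turn it and set it upright and fully down in the square nest so that its round sight disc is on the side facing the mirror, and let go of it. Then swing the spring-loaded mirror by the thumb tab on its top until the station's little camera sees the sight disc in the middle of the mirror, and finish still holding the tab steady at that angle (a spring swings the mirror back when it is let go). Leave the bottle, the tip box and the dish where they are.

Things in the scene. Friction and masses are not known exactly. Their poses are not given: they have to be found in the camera images.
- cartridge_center (a point): Centre of the reagent cartridge, a loose upright white plastic block 44 x 44 x 80 mm high (about 0.16 kg), 40 mm above its underside. z is up; its +x axis points out of the face that carries the sight disc. It starts standing on the bench with z up. A grey filler cap (16 mm across, 6 mm high) stands on its top, 10 mm off centre towards the disc face.
- sight_disc (a point): Centre of the sight disc: a dark flat round disc of 24 mm diameter on the cartridge's +x face, 50 mm above its underside and 22 mm from the cartridge's upright centre line. Axes as the cartridge's: +x points straight out of the disc.
- nest: Nest fixed to the bench: an aluminium block 76 x 76 mm, 18 mm high (with 5 mm high bolt flanges out to 110 mm along x) with an open-topped square pocket 52 x 52 mm, its floor 6 mm above the bench (so 12 mm deep), edges chamfered 4 mm. Origin under the pocket's centre at bench level, z up, pocket sides along x and y. Its -y side is the one that faces the mirror.
- lens (a point): Front of the little camera's lens, 56 mm above the bench, on the same fixed station as the mirror, 170 mm from the mirror's axis. The camera looks from here level and straight at the middle of the mirror. +x of the station runs from the mirror's axis to this lens. The camera is a black block 36 x 36 mm, its top 71 mm above the bench.
- mirror_center (a point): Middle of the mirror's face, on its upright hinge axis, 56 mm above the bench (the same height as the lens, and as the sight disc when the cartridge is in the nest). The mirror is an upright plate 70 mm wide and 50 mm high in a black backing of 76 x 56 x 4 mm. Its +x axis is the mirror's normal (out of the glass), +z is up, +y along its width.
- mirror_tab (a point): Grip point of the mirror's thumb tab: a grey upright plate 36 mm wide (along the mirror's width), 10 mm thick (along the mirror's normal), from 83 to 119 mm above the bench; this point is its middle, 103 mm above the bench, 2 mm behind the hinge axis. +x is the mirror's normal. Pinch it across its 10 mm thickness from above and turn it about the upright hinge axis through mirror_center.
- mirror (a joint): Angle of the mirror about its upright axis, rad: 0 = rest, against its stop, normal pointing straight at the lens; it grows counter-clockwise seen from above (towards the nest) to 1.35 at the other stop. A spring (0.10 N m/rad, up to about 0.15 N m) pulls it back to 0 when let go. At half the angle from the lens direction to the disc direction, both seen from the mirror's axis, the camera sees the disc.
- sight_line (a point): The camera's view after its reflection in the mirror (a direction, nothing solid): origin at the middle of the mirror's face, +x points along the reflected central line of sight, level, z up. It turns by twice the mirror's angle; the disc is in the middle of the mirror when it lies on this +x axis.
- bottle: Bystander: white bottle with a red cap, 68 mm diameter, 130 mm high, loose on the bench. Origin under its centre.
- tip_box: Bystander: blue box with a clear cover, 75 x 110 x 63 mm high, loose. Origin under its centre.
- dish: Bystander: flat round glass dish, 90 mm diameter, 16 mm high, loose. Origin under its centre.
Things that resemble listed ones, but are neither listed nor needed, are in the scene too. Leave any blue look-alike of the nest alone.

How it is judged (in metres and radians):
On the way, in this order (a step that is already met when the one before it is completed fails the run):
1. the cartridge stands fully down in the nest with its disc on the mirror side, let go (horizontal distance between cartridge_center and nest below 0.007 m and height (world z) of cartridge_center below 0.049 m and angle between cartridge_center's own z axis and vertical below 0.06 rad and y of sight_disc in the frame of nest below -0.014 m and contact force between the fingers and cartridge below 0.05 N), for 0.2 s.
2. the held mirror shows the disc to the camera (x of sight_disc in the frame of sight_line above 0.1 m and y of sight_disc in the frame of sight_line between -0.025 and 0.025 m and contact force between the fingers and mirror above 0.3 N), for 0.2 s.
At the end, for the whole second after the job is handed in: Cartridge upright (0.06 rad), fully down (3 mm), within 7 mm of the nest's centre, disc on the mirror side, untouched by the robot; the fingers still hold the mirror (over 0.3 N), steady (under 0.1 rad/s), the disc's centre within 25 mm of the reflected line of sight (all of step 2 and horizontal distance between cartridge_center and nest below 0.007 m and height (world z) of cartridge_center below 0.049 m and angle between cartridge_center's own z axis and vertical below 0.06 rad and y of sight_disc in the frame of nest below -0.014 m and contact force between the arm and cartridge below 0.05 N and velocity of joint mirror between -0.1 and 0.1 rad/s); the arm keeps its last pose, push and grip.
It fails at once if a bystander is moved more than 20 mm (distance of any of bottle, tip_box, dish from where it was at the start of the episode above 0.02 m).
It also fails if it takes over 48 s, if anything falls off the work surface, if the arm or the gripper's body presses on something with over 40 N, if the wrist force passes 120 N, or if a joint passes its speed limit or range.

## Working session

There is one attempt and no reset: what is moved stays moved. The work goes in short steps, Python scripts to look and compute and a tool call to move; the robot and the scene stay as the last step left them, time stands still between calls to the robot, and variables do not carry over. Pictures are saved under pics/ and viewed, at most 10 in all, crops included, and the job is handed in when it is done.

Besides the shell and the picture viewer there is one more tool, called after "Request:" as a command line: name --argument value ..., lists and objects as JSON in quotes. play_rows: Moves the arm, as the interface text tells. Shifts and turns lie within -1 to 1; 1 stands for 0.3 m of shift or 30 degrees of turn. Its arguments: {"type":"object","properties":{"moves":{"type":"array","items":{"type":"object","properties":{"dp":{"type":"array","items":{"type":"number"}},"turn":{"type":"array","items":{"type":"number"}},"grip":{"type":"number"}}}}},"required":["moves"]}

```bash
mkdir -p pics; ls
cat > h.py <<'E'
import numpy as np, cv2
from rig import r, viewer, job
def look(n, save=None):
    im,d=viewer.get_image(n)
    np.savez(f'last_{n}.npz',im=im,d=d)
    if save: cv2.imwrite(f'pics/{save}.png',im)
    return im,d
def ray(n,uv):
    p=viewer.camera_params(n); uv=np.atleast_2d(np.array(uv,float))
    x=(uv-[p['cx'],p['cy']])/[p['fx'],p['fy']]; s=x.copy()
    for _ in range(20): s=x/(1+p['k1']*(s**2).sum(1,keepdims=True))
    R=np.array(p['R']);t=np.array(p['t'])
    dirs=np.c_[s,np.ones(len(s))]@R; return -R.T@t, dirs
def onz(n,uv,z):
    o,d=ray(n,uv); return o+d*((z-o[2])/d[:,2])[:,None]
def ondepth(n,uv,dep):
    o,d=ray(n,uv); return o+d*np.asarray(dep).reshape(-1,1)
def cloud(n,d):
    v,u=np.mgrid[0:400,0:640]; P=ondepth(n,np.c_[u.ravel(),v.ravel()],d.ravel()).reshape(400,640,3); P[d==0]=np.nan; return P
E
python3 - <<'E'
from h import *
for n in('top','side'):
    look(n,n+'0'); p=viewer.camera_params(n); print(n,{k:np.round(v,3).tolist() for k,v in p.items()}, ray(n,[[320,200]])[0])
E
```

```text
pics
top {'fx': 406.43, 'fy': 406.43, 'cx': 314.256, 'cy': 201.972, 'k1': -0.099, 'R': [[0.031, -1.0, 0.007], [-0.997, -0.031, -0.065], [0.065, -0.005, -0.998]], 't': [-59.357, 570.653, 1173.774]} [ 494.63705885  -35.99578345 1208.6988084 ]
side {'fx': 516.419, 'fy': 516.419, 'cx': 317.294, 'cy': 200.99, 'k1': 0.023, 'R': [[0.897, -0.442, -0.021], [-0.255, -0.477, -0.841], [0.361, 0.76, -0.54]], 't': [-540.274, 209.252, 1298.03]} [   68.76843374 -1125.224007     865.85501325]
```

View pics/top0.png

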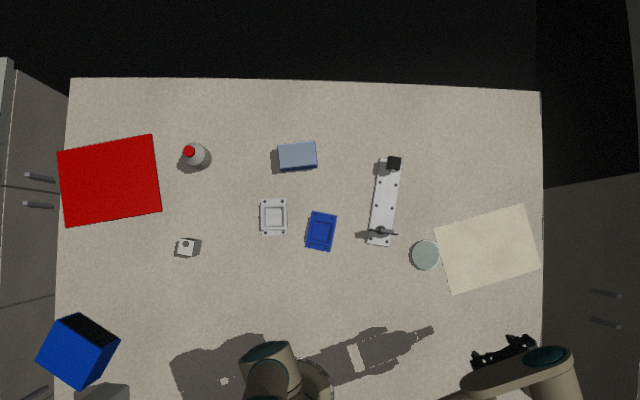

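View pics/side0.png

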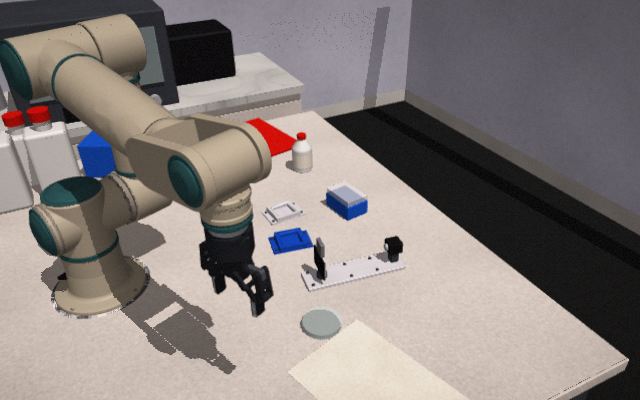

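The top view shows the following:
- Cartridge: the white block with a grey cap at (187,247). The white bottle at (195,155) could be mistaken for it.
- Nest: the silver block at (274,217). Its blue look-alike is at (321,231).
- Station: mirror and tab at (380,232), lens block at (393,163). The dish at (425,254) and tip box at (297,157) are bystanders.

I choose the white block with the cap and the silver nest, and will check both in one close crop.

Run:
```python
from h import *
z=np.load('last_top.npz'); im,d=z['im'],z['d']; P=cloud('top',d)
def crop(u0,v0,u1,v1,s): return cv2.resize(im[v0:v1,u0:u1],None,fx=s,fy=s,interpolation=cv2.INTER_CUBIC)
a=crop(165,225,210,270,6); b=crop(250,190,295,235,6); c=crop(360,145,405,250,5)
W=np.zeros((530,780,3),np.uint8); W[:270,:270]=a; W[:270,275:545]=b; W[:525,550:775]=c
cv2.imwrite('pics/crop1.png',W)
def rect(name,box,zlo,zhi,extra=None):
    u0,v0,u1,v1=box; Q=P[v0:v1,u0:u1].reshape(-1,3); m=(Q[:,2]>zlo)&(Q[:,2]<zhi); Q=Q[m]
    if len(Q)<4: print(name,'few',len(Q)); return
    c,s,a=cv2.minAreaRect(Q[:,:2].astype(np.float32)); print(name,len(Q),np.round(c,1),np.round(s,1),round(a,1),'z',np.round(np.median(Q[:,2]),1),'mean',Q.mean(0).round(1))
rect('cart top',(165,225,210,270),72,84)
rect('cap',(165,225,210,270),84,95)
rect('nest',(250,190,297,245),13,25)
rect('floor',(250,190,297,245),3,9)
rect('tab',(355,215,405,250),100,130)
rect('mirror',(355,215,405,250),60,130)
rect('lens',(375,145,410,180),62,80)
rect('plate',(355,145,410,250),4,20)
rect('bottle',(170,130,215,175),100,140)
rect('tip',(270,130,325,180),50,75)
rect('dish',(405,235,445,275),8,25)
```

```text
cart top 226 [431.4 314.6] [46.7 44.9] 82.4 z 80.3 mean [431.3 313.   80. ]
cap 36 [432.8 313.9] [44.9 22.4] 20.2 z 85.8 mean [436.9 312.8  86.5]
nest 356 [530.6  76.6] [100.1  74.2] 2.0 z 18.2 mean [528.1  76.8  18.3]
floor 741 [525.   79.4] [160.4 137.2] 1.9 z 5.2 mean [525.   77.5   5.5]
tab 50 [ 495.5 -237.1] [32.4  9.6] 80.9 z 119.9 mean [ 495.5 -236.2  119. ]
mirror 95 [ 495.2 -237.9] [73.  10.2] 81.5 z 109.3 mean [ 494.9 -233.3  101.3]
lens 178 [ 684.2 -263.4] [36.3 42.3] 82.1 z 71.1 mean [ 685.6 -263.    70.8]
plate 2028 [ 596.1 -244.1] [313.1 163.4] 1.3 z 10.2 mean [ 579.9 -246.3    9.8]
bottle 206 [692.7 300.9] [37.9 41.6] 57.9 z 125.1 mean [692.5 300.4 119. ]
tip 935 [704.1  12.3] [ 72.6 105.9] 8.7 z 63.4 mean [703.2  12.1  63.3]
dish 723 [ 427.7 -377.7] [85.6 91.7] 3.1 z 16.8 mean [ 427.7 -374.9   16.7]
```

View pics/crop1.png

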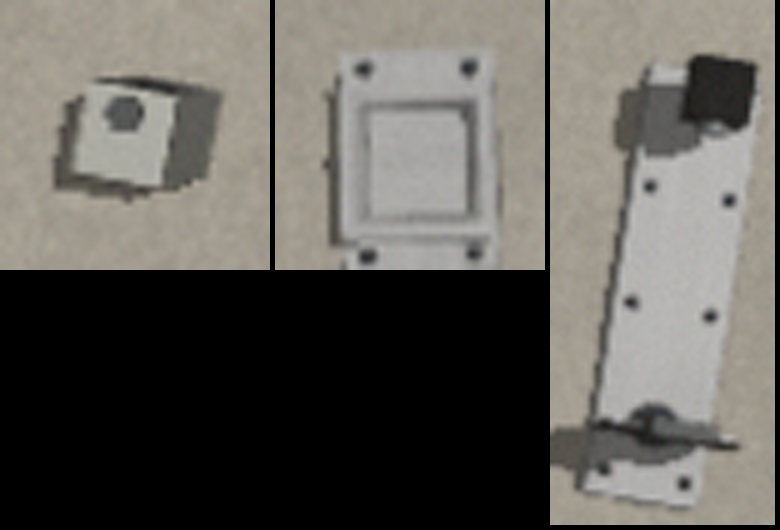

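The crop confirms the choice. The cartridge top has its cap at about (185.5,244), towards world +x, so the disc faces about +x with yaw about -8°. The silver nest's pocket centre is at about (273.7,217). The station is yawed about -8°, with the tab near (380.5,232).

```bash
cat >> h.py <<'E'
from scipy.spatial.transform import Rotation as Ro
def go(x,y,z,yaw,pz=None):
    s=r.state(); p=np.array(s['ee_pos']); R=Ro.from_euler('xyz',s['eef_rot'])
    T=Ro.from_euler('xyz',[np.pi,0,np.radians(yaw)])
    print('pos',p.round(1),'rpy',np.degrees(s['eef_rot']).round(2),'j',np.round(s['joint_positions'],2),'t',s['t'])
    print('dp units',(R.inv().apply(np.array([x,y,z])-p)/300).round(4),'turn units',((R.inv()*T).as_rotvec(degrees=True)/30).round(4))
E
python3 - <<'E'
from h import *
z=np.load('last_top.npz'); im,d=z['im'],z['d']; P=cloud('top',d)
Q=P[185:250,245:305].reshape(-1,3); 
for zl,zh in((14,24),(3.5,10)):
    for c in ((528,77),):
        m=(Q[:,2]>zl)&(Q[:,2]<zh)&(abs(Q[:,0]-c[0])<(45 if zl>10 else 24))&(abs(Q[:,1]-c[1])<(45 if zl>10 else 24))
        q=Q[m]; print(zl,m.sum(),q.min(0).round(1),q.max(0).round(1),q.mean(0).round(1))
print('pocket by edges',onz('top',[[273.7,217]],6), 'cart',onz('top',[[186,247.3],[185.5,243.8]],80))
g=cv2.cvtColor(im,cv2.COLOR_BGR2GRAY); print(g[196:240:1,274].tolist()); print(g[217,255:296].tolist())
print(onz('top',[[274,v] for v in (196,206,217,230,239)],18)[:,0].round(1), onz('top',[[u,217] for u in (255,265,275,285,295)],18)[:,1].round(1))
go(430,314,150,-8)
E
```

```text
14 340 [488.2  38.2  14. ] [566.4 114.5  23.9] [528.2  76.4  18.5]
3.5 225 [504.1  53.    3.5] [552.  100.5   9.8] [528.1  77.3   6.8]
pocket by edges [[524.76839527  76.78128457   6.        ]] cart [[430.53799983 312.10834541  80.        ]
 [440.21330451 313.95760622  80.        ]]
[152, 152, 163, 168, 168, 168, 169, 166, 169, 167, 146, 107, 138, 167, 165, 172, 169, 168, 169, 166, 166, 166, 169, 169, 172, 171, 171, 166, 170, 147, 136, 162, 174, 144, 148, 170, 170, 169, 167, 160, 155, 156, 151, 149]
[155, 160, 147, 78, 80, 98, 167, 162, 154, 147, 141, 167, 167, 161, 162, 168, 164, 164, 167, 166, 166, 163, 169, 166, 165, 167, 152, 90, 113, 157, 167, 157, 136, 151, 153, 153, 151, 152, 150, 154, 151]
[586.2 556.8 524.5 486.5 460.2] [130.6 101.2  71.8  42.5  13.3]
pos [ 223.4 -474.8  230.6] rpy [-179.92   -0.     25.2 ] j [-1.2   0.05  1.4  -0.    1.69 -0.07] t 0.1
dp units [ 1.7424 -2.0856  0.2716] turn units [-2.6000e-03  6.0000e-04  1.1066e+00]
```

Request:
play_rows --moves '[{"dp": [0.097, -0.116, 0], "turn": [0, 0, 0], "grip": 85}, {"dp": [0.097, -0.116, 0], "turn": [0, 0, 0], "grip": 85}, {"dp": [0.097, -0.116, 0], "turn": [0, 0, 0], "grip": 85}, {"dp": [0.097, -0.116, 0], "turn": [0, 0, 0], "grip": 85}, {"dp": [0.097, -0.116, 0], "turn": [0, 0, 0], "grip": 85}, {"dp": [0.097, -0.116, 0], "turn": [0, 0, 0], "grip": 85}, {"dp": [0.097, -0.116, 0], "turn": [0, 0, 0], "grip": 85}, {"dp": [0.097, -0.116, 0], "turn": [0, 0, 0], "grip": 85}, {"dp": [0.097, -0.116, 0], "turn": [0, 0, 0], "grip": 85}]'

```text
t: 1.0
ee_pos: [327.0, -78.4, 231.2]
eef_rot: [3.141, -0.0, 0.439]
wrist_force: [1.1, 0.7, -0.1]
finger_gap: 85.2
grasp_force: 0.0
```

Request:
play_rows --moves '[{"dp": [0.097, -0.116, 0], "turn": [0, 0, 0], "grip": 85}, {"dp": [0.097, -0.116, 0], "turn": [0, 0, 0], "grip": 85}, {"dp": [0.097, -0.116, 0], "turn": [0, 0, 0], "grip": 85}, {"dp": [0.097, -0.116, 0], "turn": [0, 0, 0], "grip": 85}, {"dp": [0.097, -0.116, 0], "turn": [0, 0, 0], "grip": 85}, {"dp": [0.097, -0.116, 0], "turn": [0, 0, 0], "grip": 85}, {"dp": [0.097, -0.116, 0], "turn": [0, 0, 0], "grip": 85}, {"dp": [0.097, -0.116, 0], "turn": [0, 0, 0], "grip": 85}, {"dp": [0.097, -0.116, 0], "turn": [0, 0, 0], "grip": 85}]'

```text
t: 1.9
ee_pos: [430.8, 316.7, 230.7]
eef_rot: [3.141, 0.001, 0.44]
wrist_force: [1.4, -0.1, -0.1]
finger_gap: 85.1
grasp_force: 0.0
```

Request:
play_rows --moves '[{"turn": [0, 0, -0.28], "dp": [0, 0, 0], "grip": 85}, {"turn": [0, 0, -0.28], "dp": [0, 0, 0], "grip": 85}, {"turn": [0, 0, -0.28], "dp": [0, 0, 0], "grip": 85}, {"turn": [0, 0, -0.28], "dp": [0, 0, 0], "grip": 85}, {"turn": [0, 0, -0.28], "dp": [0, 0, 0], "grip": 85}, {"turn": [0, 0, -0.28], "dp": [0, 0, 0], "grip": 85}, {"turn": [0, 0, -0.28], "dp": [0, 0, 0], "grip": 85}, {"turn": [0, 0, -0.28], "dp": [0, 0, 0], "grip": 85}, {"turn": [0, 0, -0.28], "dp": [0, 0, 0], "grip": 85}]'

```text
t: 2.8
ee_pos: [430.6, 314.6, 230.7]
eef_rot: [-3.141, 0.0, 1.765]
wrist_force: [0.1, 0.0, -0.1]
finger_gap: 85.4
grasp_force: 0.0
```

Request:
play_rows --moves '[{"turn": [0, 0, -0.28], "dp": [0, 0, 0], "grip": 85}, {"turn": [0, 0, -0.28], "dp": [0, 0, 0], "grip": 85}, {"turn": [0, 0, -0.28], "dp": [0, 0, 0], "grip": 85}, {"turn": [0, 0, -0.28], "dp": [0, 0, 0], "grip": 85}, {"turn": [0, 0, -0.28], "dp": [0, 0, 0], "grip": 85}, {"turn": [0, 0, -0.28], "dp": [0, 0, 0], "grip": 85}, {"turn": [0, 0, -0.28], "dp": [0, 0, 0], "grip": 85}, {"turn": [0, 0, -0.28], "dp": [0, 0, 0], "grip": 85}]'

```text
t: 3.6
ee_pos: [430.6, 314.7, 230.7]
eef_rot: [-3.141, -0.001, 2.938]
wrist_force: [-0.2, -0.4, 0.1]
finger_gap: 85.4
grasp_force: 0.0
```

Run:
```python
from h import *
im,d=look('side'); 
c=im[100:300,180:480] if 0 else im
cv2.imwrite('pics/side1.png',cv2.resize(im[90:290,130:400],None,fx=2.8,fy=2.8,interpolation=cv2.INTER_CUBIC))
go(431,313,150,172); go(431,313,45,172)
```

```text
pos [430.6 314.7 230.7] rpy [-1.7996e+02 -4.0000e-02  1.6876e+02] j [ 0.56  0.08  1.38 -0.    1.69 -0.81] t 3.65
dp units [-0.0025 -0.005   0.2691] turn units [-0.0014 -0.0015 -0.1079]
pos [430.6 314.7 230.7] rpy [-1.7996e+02 -4.0000e-02  1.6876e+02] j [ 0.56  0.08  1.38 -0.    1.69 -0.81] t 3.65
dp units [-0.0027 -0.0047  0.6191] turn units [-0.0014 -0.0015 -0.1079]
```

View pics/side1.png

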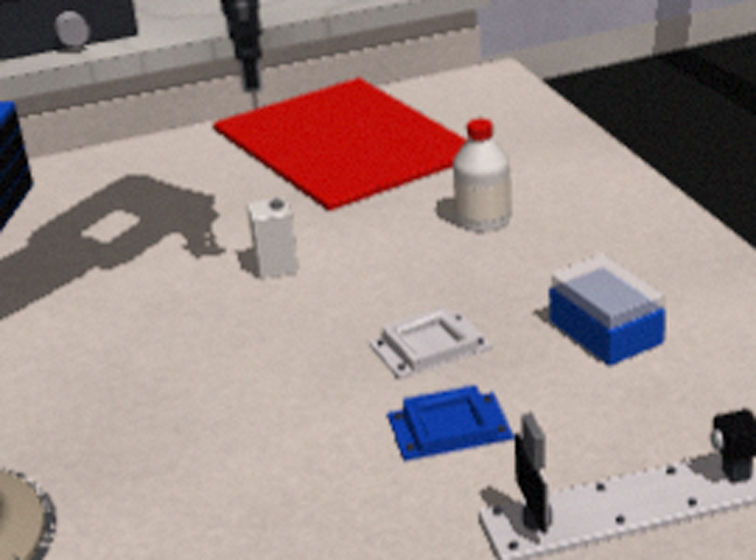

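The cartridge stands clear of everything, at about (272,240) in this crop. No disc shows on its visible -y side, which fits the disc facing +x. Descending and gripping.

Request:
play_rows --moves '[{"dp": [-0.003, -0.005, 0.1], "turn": [0, 0, -0.108], "grip": 85}, {"dp": [0, 0, 0.12], "turn": [0, 0, 0], "grip": 85}, {"dp": [0, 0, 0.12], "turn": [0, 0, 0], "grip": 85}, {"dp": [0, 0, 0.12], "turn": [0, 0, 0], "grip": 85}, {"dp": [0, 0, 0.1], "turn": [0, 0, 0], "grip": 85}, {"dp": [0, 0, 0.076], "turn": [0, 0, 0], "grip": 85}, {"dp": [0, 0, 0], "turn": [0, 0, 0], "grip": 85}]'

```text
t: 4.35
ee_pos: [429.1, 311.6, 36.5]
eef_rot: [-3.136, -0.006, 2.986]
wrist_force: [-0.5, -1.2, -0.3]
finger_gap: 85.1
grasp_force: 0.0
```

Request:
play_rows --moves '[{"dp": [0, 0, 0], "turn": [0, 0, 0], "grip": 30}, {"dp": [0, 0, 0], "turn": [0, 0, 0], "grip": 30}, {"dp": [0, 0, 0], "turn": [0, 0, 0], "grip": 30}, {"dp": [0, 0, 0], "turn": [0, 0, 0], "grip": 30}, {"dp": [0, 0, 0], "turn": [0, 0, 0], "grip": 30}, {"dp": [0, 0, 0], "turn": [0, 0, 0], "grip": 30}, {"dp": [0, 0, 0], "turn": [0, 0, 0], "grip": 30}, {"dp": [0, 0, 0], "turn": [0, 0, 0], "grip": 30}]'

```text
t: 5.15
ee_pos: [432.3, 313.7, 42.4]
eef_rot: [3.14, 0.003, 2.988]
wrist_force: [-1.3, -0.6, 6.5]
finger_gap: 43.4
grasp_force: 60.9
```

Request:
play_rows --moves '[{"dp": [0, 0, -0.07], "turn": [0, 0, 0], "grip": 30}, {"dp": [0, 0, -0.1], "turn": [0, 0, 0], "grip": 30}, {"dp": [0, 0, -0.1], "turn": [0, 0, 0], "grip": 30}, {"dp": [0, 0, -0.06], "turn": [0, 0, 0], "grip": 30}, {"dp": [0, 0, 0], "turn": [0, 0, 0.25], "grip": 30}, {"dp": [0, 0, 0], "turn": [0, 0, 0.25], "grip": 30}, {"dp": [0, 0, 0], "turn": [0, 0, 0.25], "grip": 30}, {"dp": [0, 0, 0], "turn": [0, 0, 0.25], "grip": 30}, {"dp": [0, 0, 0], "turn": [0, 0, 0.25], "grip": 30}, {"dp": [0, 0, 0], "turn": [0, 0, 0.25], "grip": 30}]'

```text
t: 6.15
ee_pos: [431.2, 312.9, 139.3]
eef_rot: [-3.141, 0.0, 2.198]
wrist_force: [-0.1, -0.2, -2.2]
finger_gap: 43.2
grasp_force: 61.6
```

Request:
play_rows --moves '[{"dp": [0, 0, 0], "turn": [0, 0, 0.25], "grip": 30}, {"dp": [0, 0, 0], "turn": [0, 0, 0.25], "grip": 30}, {"dp": [0, 0, 0], "turn": [0, 0, 0.25], "grip": 30}, {"dp": [0, 0, 0], "turn": [0, 0, 0.25], "grip": 30}, {"dp": [0, 0, 0], "turn": [0, 0, 0.15], "grip": 30}, {"dp": [0, 0, 0], "turn": [0, 0, 0], "grip": 30}, {"dp": [0, 0, 0], "turn": [0, 0, 0], "grip": 30}]'

```text
t: 6.85
ee_pos: [431.3, 313.0, 139.4]
eef_rot: [-3.141, 0.0, 1.603]
wrist_force: [0.4, 0.9, -2.5]
finger_gap: 43.2
grasp_force: 61.6
```

Run:
```python
from h import *
go(527,77,130,92)
```

```text
pos [431.3 313.  139.4] rpy [-1.7999e+02  1.0000e-02  9.1860e+01] j [ 0.56  0.12  1.51 -0.    1.51  0.53] t 6.85
dp units [-0.7966  0.2934  0.0314] turn units [-0.0004  0.0004 -0.0047]
```

Request:
play_rows --moves '[{"dp": [-0.06, 0.022, 0], "turn": [0, 0, 0], "grip": 30}, {"dp": [-0.12, 0.044, 0], "turn": [0, 0, 0], "grip": 30}, {"dp": [-0.12, 0.044, 0], "turn": [0, 0, 0], "grip": 30}, {"dp": [-0.12, 0.044, 0], "turn": [0, 0, 0], "grip": 30}, {"dp": [-0.12, 0.044, 0], "turn": [0, 0, 0], "grip": 30}, {"dp": [-0.12, 0.044, 0], "turn": [0, 0, 0], "grip": 30}, {"dp": [-0.08, 0.03, 0], "turn": [0, 0, 0], "grip": 30}, {"dp": [-0.0566, 0.0214, 0.1], "turn": [0, 0, 0], "grip": 30}, {"dp": [0, 0, 0], "turn": [0, 0, 0], "grip": 30}, {"dp": [0, 0, 0], "turn": [0, 0, 0], "grip": 30}]'

```text
t: 7.85
ee_pos: [526.1, 76.9, 109.1]
eef_rot: [-3.14, -0.0, 1.602]
wrist_force: [0.5, 0.6, -1.4]
finger_gap: 43.3
grasp_force: 61.7
```

Run:
```python
from h import *
im,d=look('side'); look('top','top2')
cv2.imwrite('pics/side2.png',cv2.resize(im[150:250,220:350],None,fx=5,fy=5,interpolation=cv2.INTER_CUBIC))
go(527,77,47,92)
```

```text
pos [526.9  77.7 110.6] rpy [ 1.7991e+02 -2.0000e-02  9.1820e+01] j [0.08 0.14 1.55 0.   1.45 0.05] t 7.95
dp units [-2.400e-03 -1.000e-04  2.121e-01] turn units [ 0.0029 -0.0005 -0.0059]
```

View pics/side2.png

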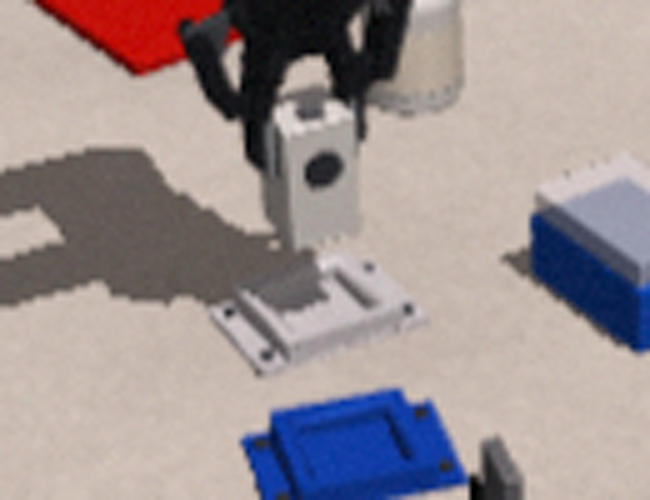

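The disc, at about (324,170) in the crop, faces the mirror side, and the cartridge hangs above the nest. I'll check its lateral position with the disc pixel, and the pocket with the side view.

Run:
```python
from h import *
o,d=ray('side',[[220+324/5,150+170/5]]); 
print('disc on plane y=54.7:',(o+d*((54.7-o[1])/d[:,1])[:,None]).round(1), 'z=119:',onz('side',[[284.8,184]],119).round(1))
# nest block top near outer corners in side crop: front-left(292,357)?, front-right (418,318), block top -y edge
z=np.load('last_side.npz'); P=cloud('side',z['d'])
Q=P[180:235,255:315].reshape(-1,3); m=(Q[:,2]>14)&(Q[:,2]<22)&(abs(Q[:,0]-527)<60)&(abs(Q[:,1]-77)<60); q=Q[m]
print(m.sum(),np.nanmin(q,0).round(1),np.nanmax(q,0).round(1))
```

```text
disc on plane y=54.7: [[528.9  54.7 115.1]] z=119: [[526.6  48.6 119. ]]
238 [487.4  36.   14. ] [567.7 120.8  21.8]
```

Request:
play_rows --moves '[{"dp": [-0.002, 0, 0.04], "turn": [0, 0, 0], "grip": 30}, {"dp": [0, 0, 0.05], "turn": [0, 0, 0], "grip": 30}, {"dp": [0, 0, 0.04], "turn": [0, 0, 0], "grip": 30}, {"dp": [0, 0, 0.03], "turn": [0, 0, 0], "grip": 30}, {"dp": [0, 0, 0.02], "turn": [0, 0, 0], "grip": 30}, {"dp": [0, 0, 0.015], "turn": [0, 0, 0], "grip": 30}, {"dp": [0, 0, 0.01], "turn": [0, 0, 0], "grip": 30}, {"dp": [0, 0, 0], "turn": [0, 0, 0], "grip": 30}, {"dp": [0, 0, 0], "turn": [0, 0, 0], "grip": 30}]'

```text
t: 8.85
ee_pos: [527.0, 76.3, 48.4]
eef_rot: [3.141, 0.0, 1.601]
wrist_force: [0.4, -0.1, -0.4]
finger_gap: 43.3
grasp_force: 61.8
```

Request:
play_rows --moves '[{"dp": [0, 0, 0.005], "turn": [0, 0, 0], "grip": 30}, {"dp": [0, 0, 0.004], "turn": [0, 0, 0], "grip": 30}, {"dp": [0, 0, 0], "turn": [0, 0, 0], "grip": 30}, {"dp": [0, 0, 0], "turn": [0, 0, 0], "grip": 30}]'

```text
t: 9.25
ee_pos: [527.2, 76.4, 48.3]
eef_rot: [3.14, 0.0, 1.601]
wrist_force: [-9.1, -0.3, 17.0]
finger_gap: 43.3
grasp_force: 64.0
```

Request:
play_rows --moves '[{"dp": [0, 0, -0.007], "turn": [0, 0, 0], "grip": 30}, {"dp": [0, 0, 0], "turn": [0, 0, 0], "grip": 85}, {"dp": [0, 0, 0], "turn": [0, 0, 0], "grip": 85}, {"dp": [0, 0, 0], "turn": [0, 0, 0], "grip": 85}, {"dp": [0, 0, 0], "turn": [0, 0, 0], "grip": 85}, {"dp": [0, 0, 0], "turn": [0, 0, 0], "grip": 85}, {"dp": [0, 0, 0], "turn": [0, 0, 0], "grip": 85}]'

```text
t: 9.95
ee_pos: [526.6, 76.3, 47.3]
eef_rot: [-3.141, 0.0, 1.601]
wrist_force: [-0.6, -0.2, 0.6]
finger_gap: 85.0
grasp_force: 0.0
```

Request:
play_rows --moves '[{"dp": [0, 0, -0.05], "turn": [0, 0, 0], "grip": 85}, {"dp": [0, 0, -0.1], "turn": [0, 0, 0], "grip": 85}, {"dp": [0, 0, -0.12], "turn": [0, 0, 0], "grip": 85}, {"dp": [0, 0, -0.12], "turn": [0, 0, 0], "grip": 85}, {"dp": [0, 0, -0.12], "turn": [0, 0, 0], "grip": 85}, {"dp": [0, 0, -0.05], "turn": [0, 0, 0], "grip": 85}, {"dp": [0, 0, 0], "turn": [0, 0, 0], "grip": 85}]'

```text
t: 10.65
ee_pos: [527.6, 76.4, 218.6]
eef_rot: [3.136, -0.0, 1.601]
wrist_force: [0.1, 0.1, -0.7]
finger_gap: 85.1
grasp_force: 0.0
```

Run:
```python
from h import *
im,d=look('side')
cv2.imwrite('pics/side3.png',cv2.resize(im[150:290,250:410],None,fx=4,fy=4,interpolation=cv2.INTER_CUBIC))
P=cloud('side',d); Q=P[150:235,240:325].reshape(-1,3)
m=(Q[:,2]>78)&(Q[:,2]<89)&(abs(Q[:,0]-527)<40)&(abs(Q[:,1]-77)<40); q=Q[m]
print(m.sum(),cv2.minAreaRect(q[:,:2].astype(np.float32)),np.median(q[:,2]))
go(495.5,-236.7,190,82)
```

```text
131 ((528.2326049804688, 76.19964599609375), (45.059486389160156, 53.87554168701172), 1.475821852684021) 85.43965935406595
pos [526.8  76.3 215.9] rpy [179.91   0.    91.74] j [ 0.07  0.08  1.41 -0.    1.66  0.04] t 10.7
dp units [-1.0397 -0.1362  0.0861] turn units [ 3.000e-03 -2.000e-04  3.247e-01]
```

View pics/side3.png

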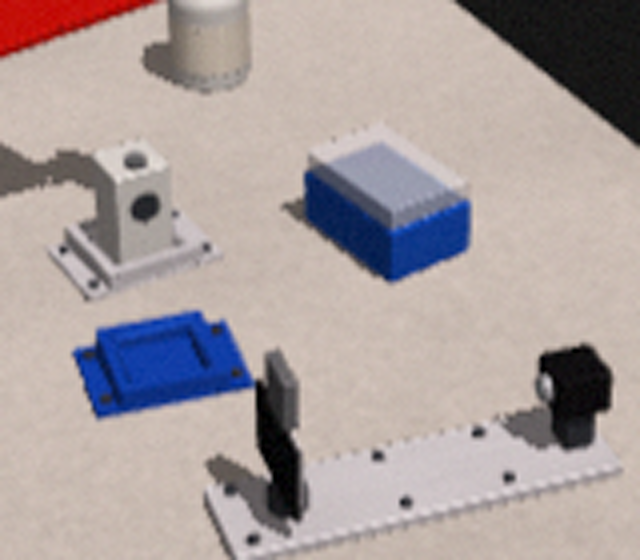

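The cartridge is seated: the top face is at about (135,165) in the crop at 85.4 mm, its centre is within about 1.5 mm, and the disc at (146,207) faces the mirror. Next, the tab.

Request:
play_rows --moves '[{"dp": [-0.06, -0.008, 0], "turn": [0, 0, 0], "grip": 60}, {"dp": [-0.13, -0.017, 0], "turn": [0, 0, 0], "grip": 50}, {"dp": [-0.13, -0.017, 0], "turn": [0, 0, 0], "grip": 50}, {"dp": [-0.13, -0.017, 0], "turn": [0, 0, 0], "grip": 50}, {"dp": [-0.13, -0.017, 0], "turn": [0, 0, 0], "grip": 50}, {"dp": [-0.13, -0.017, 0], "turn": [0, 0, 0], "grip": 50}, {"dp": [-0.13, -0.017, 0], "turn": [0, 0, 0], "grip": 50}, {"dp": [-0.13, -0.017, 0], "turn": [0, 0, 0], "grip": 50}, {"dp": [-0.07, -0.009, 0], "turn": [0, 0, 0], "grip": 50}]'

```text
t: 11.6
ee_pos: [493.8, -239.1, 212.4]
eef_rot: [-3.137, -0.002, 1.599]
wrist_force: [0.6, 0.2, -0.2]
finger_gap: 50.1
grasp_force: 0.0
```

Request:
play_rows --moves '[{"dp": [0, 0, 0], "turn": [0, 0, 0.165], "grip": 50}, {"dp": [0, 0, 0], "turn": [0, 0, 0.16], "grip": 50}, {"dp": [0, 0, 0], "turn": [0, 0, 0], "grip": 50}, {"dp": [0, 0, 0], "turn": [0, 0, 0], "grip": 50}]'

```text
t: 12.0
ee_pos: [494.8, -236.4, 213.6]
eef_rot: [-3.139, -0.001, 1.433]
wrist_force: [-0.5, 0.9, 0.3]
finger_gap: 50.0
grasp_force: 0.0
```

Run:
```python
from h import *
im,d=look('side'); P=cloud('side',d); Q=P[225:290,300:340].reshape(-1,3)
m=(Q[:,2]>88)&(Q[:,2]<125)&(abs(Q[:,0]-495)<40)&(abs(Q[:,1]+237)<40); q=Q[m]
print(m.sum(),cv2.minAreaRect(q[:,:2].astype(np.float32)),q[:,2].max())
z=np.load('last_top.npz'); P=cloud('top',z['d']); Q=P[215:250,355:405].reshape(-1,3); q=Q[Q[:,2]>108]; print(len(q),cv2.minAreaRect(q[:,:2].astype(np.float32)))
go(495.5,-236.7,89,82)
print(r.state()['finger_gap'])
```

```text
126 ((495.1087341308594, -237.59837341308594), (44.41069412231445, 12.153518676757812), 83.72509002685547) 123.71704855103235
48 ((495.4342041015625, -237.58221435546875), (32.525089263916016, 9.443411827087402), 80.03845977783203)
pos [ 495.  -236.4  214.1] rpy [-1.7989e+02 -4.0000e-02  8.2120e+01] j [-0.51  0.13  1.36 -0.    1.66 -0.38] t 12.05
dp units [-0.0009  0.0027  0.417 ] turn units [-0.0038 -0.0014  0.0039]
50.17597463213154
```

Request:
play_rows --moves '[{"dp": [-0.003, 0.002, 0.08], "turn": [0, 0, 0], "grip": 50}, {"dp": [0, 0, 0.1], "turn": [0, 0, 0], "grip": 50}, {"dp": [0, 0, 0.1], "turn": [0, 0, 0], "grip": 50}, {"dp": [0, 0, 0.08], "turn": [0, 0, 0], "grip": 50}, {"dp": [0, 0, 0.05], "turn": [0, 0, 0], "grip": 50}, {"dp": [0, 0, 0], "turn": [0, 0, 0], "grip": 50}, {"dp": [0, 0, 0], "turn": [0, 0, 0], "grip": 50}]'

```text
t: 12.75
ee_pos: [496.2, -237.9, 93.3]
eef_rot: [3.141, 0.0, 1.432]
wrist_force: [-0.5, -0.1, 0.4]
finger_gap: 50.1
grasp_force: 0.0
```

Request:
play_rows --moves '[{"dp": [0, 0, 0], "turn": [0, 0, 0], "grip": 0}, {"dp": [0, 0, 0], "turn": [0, 0, 0], "grip": 0}, {"dp": [0, 0, 0], "turn": [0, 0, 0], "grip": 0}, {"dp": [0, 0, 0], "turn": [0, 0, 0], "grip": 0}, {"dp": [0, 0, 0], "turn": [0, 0, 0], "grip": 0}, {"dp": [0, 0, 0], "turn": [0, 0, 0], "grip": 0}, {"dp": [0, 0, 0], "turn": [0, 0, 0], "grip": 0}, {"dp": [0, 0, 0], "turn": [0, 0, 0], "grip": 0}]'

```text
t: 13.55
ee_pos: [495.1, -237.9, 93.7]
eef_rot: [-3.14, 0.001, 1.431]
wrist_force: [-8.4, 2.5, 7.5]
finger_gap: 8.8
grasp_force: 59.2
```

Run:
```python
from h import *
s=r.state(); print({k:np.round(s[k],2).tolist() for k in('ee_pos','wrist_force','torque','finger_gap','grasp_force')},np.degrees(s['eef_rot']))
ax=np.array([497.2,-237.4]); n=np.array([527.5,76.7]); yn=np.radians(1.8)
disc=n+22*np.array([np.sin(yn),-np.cos(yn)]); v=disc-ax
st=-8.0; L=np.array([684.2,-263.4])-ax; print('lens dir',np.degrees(np.arctan2(*L[::-1])),np.hypot(*L))
dd=np.degrees(np.arctan2(v[1],v[0])); print('disc dir',dd,'half',(dd-st)/2)
```

```text
{'ee_pos': [495.08, -237.91, 93.73], 'wrist_force': [-8.39, 2.53, 7.49], 'torque': [0.33, 1.27, 0.02], 'finger_gap': 8.82, 'grasp_force': 59.2} [-1.79919615e+02  3.13136383e-02  8.19817918e+01]
lens dir -7.915512423026572 188.79883474216683
disc dir 83.94394950718771 half 45.971974753593855
```

Request:
play_rows --moves '[{"dp": [-0.0005, 0, 0], "turn": [0, 0, -0.1533], "grip": 0}, {"dp": [-0.0005, 0, 0], "turn": [0, 0, -0.1533], "grip": 0}, {"dp": [-0.0005, 0, 0], "turn": [0, 0, -0.1533], "grip": 0}, {"dp": [-0.0005, 0, 0], "turn": [0, 0, -0.1533], "grip": 0}, {"dp": [-0.0005, 0, 0], "turn": [0, 0, -0.1533], "grip": 0}, {"dp": [-0.0005, 0, 0], "turn": [0, 0, -0.1533], "grip": 0}, {"dp": [-0.0005, 0, 0], "turn": [0, 0, -0.1533], "grip": 0}, {"dp": [-0.0005, 0, 0], "turn": [0, 0, -0.1533], "grip": 0}, {"dp": [-0.0005, 0, 0], "turn": [0, 0, -0.1533], "grip": 0}, {"dp": [-0.0005, 0, 0], "turn": [0, 0, -0.1533], "grip": 0}]'

```text
t: 14.55
ee_pos: [495.6, -239.3, 93.7]
eef_rot: [-3.141, -0.0, 2.237]
wrist_force: [-6.3, 2.0, 7.2]
finger_gap: 8.5
grasp_force: 59.1
```

Request:
play_rows --moves '[{"dp": [0, 0, 0], "turn": [0, 0, 0], "grip": 0}, {"dp": [0, 0, 0], "turn": [0, 0, 0], "grip": 0}, {"dp": [0, 0, 0], "turn": [0, 0, 0], "grip": 0}, {"dp": [0, 0, 0], "turn": [0, 0, 0], "grip": 0}]'

```text
t: 14.95
ee_pos: [495.6, -239.3, 93.7]
eef_rot: [-3.141, -0.0, 2.233]
wrist_force: [-6.2, 2.1, 6.7]
finger_gap: 8.8
grasp_force: 59.1
```

Run:
```python
from h import *
s=r.state(); print({k:np.round(s[k],2).tolist() for k in('ee_pos','wrist_force','torque','finger_gap','grasp_force')},np.degrees(s['eef_rot']))
im,d=look('side'); im2,d2=look('top')
W=np.vstack([cv2.resize(im[190:300,260:420],(640,440),interpolation=cv2.INTER_CUBIC)]); cv2.imwrite('pics/side4.png',W)
for n,dd,b in(('side',d,(225,300,300,345)),('top',d2,(210,255,355,405))):
    P=cloud(n,dd); Q=P[b[0]:b[1],b[2]:b[3]].reshape(-1,3)
    m=(Q[:,2]>40)&(Q[:,2]<82)&(abs(Q[:,0]-497)<45)&(abs(Q[:,1]+237)<45); q=Q[m]; print(n,m.sum())
    if m.sum()>15: print(cv2.minAreaRect(q[:,:2].astype(np.float32)))
P=cloud('side',d); Q=P[150:235,240:325].reshape(-1,3)
m=(Q[:,2]>78)&(Q[:,2]<89)&(abs(Q[:,0]-527)<40)&(abs(Q[:,1]-77)<40); q=Q[m]
print(m.sum(),cv2.minAreaRect(q[:,:2].astype(np.float32)),np.median(q[:,2]))
```

```text
{'ee_pos': [495.63, -239.34, 93.74], 'wrist_force': [-6.18, 2.06, 6.67], 'torque': [0.34, 1.02, -0.12], 'finger_gap': 8.81, 'grasp_force': 59.11} [-1.79955326e+02 -1.66230380e-02  1.27958272e+02]
side 376
((491.71710205078125, -242.54135131835938), (13.790528297424316, 75.96143341064453), 34.379756927490234)
top 0
125 ((527.24755859375, 77.7821044921875), (45.92412567138672, 54.19865798950195), 5.348907470703125) 85.90931341808607
```

View pics/side4.png

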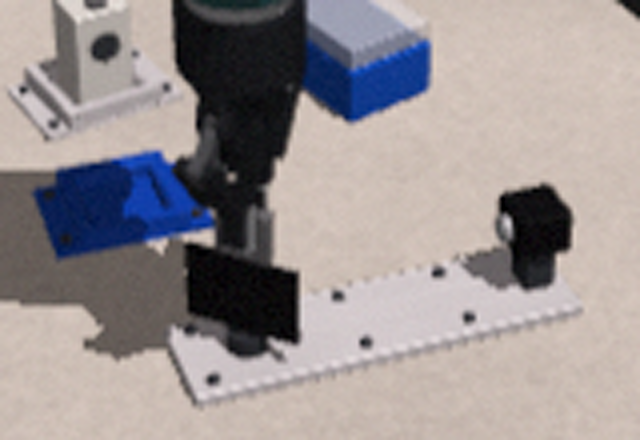

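The mirror is turned (black back at about (243,290) in the crop), and the fingers hold the tab. The cartridge still stands in the nest. I'll check the mirror angle with a line fit.

Run:
```python
from h import *
z=np.load('last_side.npz'); im,d=z['im'],z['d']; P=cloud('side',d)
B=P[225:300,300:345]; g=im[225:300,300:345].max(2)
Q=B.reshape(-1,3); m=(Q[:,2]>36)&(Q[:,2]<80)&(g.ravel()<60)&(np.hypot(Q[:,0]-497,Q[:,1]+237)<45); q=Q[m]
vx,vy,x,y=cv2.fitLine(q[:,:2].astype(np.float32),cv2.DIST_HUBER,0,.01,.01).ravel()
print(m.sum(),'normal yaw',(np.degrees(np.arctan2(vy,vx))%180)-90,x,y)
for zz in(45,60,75):
    k=q[abs(q[:,2]-zz)<6]; vx,vy,_,_=cv2.fitLine(k[:,:2].astype(np.float32),cv2.DIST_HUBER,0,.01,.01).ravel(); print(zz,len(k),(np.degrees(np.arctan2(vy,vx))%180)-90)
```

```text
373 normal yaw 37.951935 491.73642 -241.91267
45 97 38.082687
60 102 37.721153
75 101 37.877144
```

The mirror normal measures 37.95° against the 38.0° target, so I'm handing in.

```bash
python3 -c "
from rig import job
print(job.close_job())"
```

```text
the job is handed in; nothing more can be done
None
```

I handed the job in at about 15 s: the cartridge is seated and released in the silver nest with its disc facing the mirror, and the gripper is holding the tab with the mirror normal measured at 37.95° (target 38.0°); the hand-in returned no verdict.

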